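Stock the coffee-bar caddy with the filled canisters

TASK

Gather the three filled canisters, the ones with wooden lids, into the white caddy: set each one upright, without dropping it, on the floor of the recess made for its own shape and size (big round, small round, square). Leave the three open, empty look-alikes standing where they are.

Things in the scene. Friction and masses are not known exactly. Their poses are not given: they have to be found in the camera images.
- big_canister: Full, lidded canister, round, 60 mm diameter: white ceramic with straight sides and a flat pale wood lid of the same outline whose top is 88 mm up, with a small wooden knob (18 mm diameter, 10 mm high) in the middle, 98 mm in all. Lid and body are one piece. About 0.2 to 0.45 kg. Loose, upright on the counter. Origin: centre of its underside, z up.
- small_canister: Full, lidded canister, round, 42 mm diameter: white ceramic with straight sides and a flat pale wood lid of the same outline whose top is 66 mm up, with a small wooden knob (18 mm diameter, 10 mm high) in the middle, 76 mm in all. Lid and body are one piece. About 0.13 to 0.25 kg. Loose, upright on the counter. Origin: centre of its underside, z up.
- square_canister: Full, lidded canister, square, 52 x 52 mm: white ceramic with straight sides and a flat pale wood lid of the same outline whose top is 76 mm up, with a small wooden knob (18 mm diameter, 10 mm high) in the middle, 86 mm in all. Lid and body are one piece. About 0.2 to 0.45 kg. Loose, upright on the counter. Origin: centre of its underside, z up. The sides lie along its x and y axes.
- big_open: Empty, open-topped look-alike without a lid, round, 60 mm diameter, 76 mm high, white ceramic with a 4 mm wall, looking hollow from above. Loose, upright on the counter; to be left alone. Origin: centre of its underside, z up.
- small_open: Empty, open-topped look-alike without a lid, round, 42 mm diameter, 56 mm high, white ceramic with a 4 mm wall, looking hollow from above. Loose, upright on the counter; to be left alone. Origin: centre of its underside, z up.
- square_open: Empty, open-topped look-alike without a lid, square, 52 x 52 mm, 66 mm high, white ceramic with a 4 mm wall, looking hollow from above. Loose, upright on the counter; to be left alone. Origin: centre of its underside, z up. The sides lie along its x and y axes.
- big_well: Fixed pale wood insert in the caddy, 95 x 95 x 16 mm high, with a round recess 78 mm in diameter, 12 mm deep, in its middle, lined with thin grey felt: the place of the big canister. Origin: centre of its underside, 4 mm above the counter; the recess floor is 4 mm above the origin (8 mm above the counter), its rim 16 mm. z up; x and y along its sides.
- small_well: Fixed pale wood insert in the caddy, 95 x 95 x 16 mm high, with a round recess 60 mm in diameter, 12 mm deep, in its middle, lined with thin grey felt: the place of the small canister. Origin: centre of its underside, 4 mm above the counter; the recess floor is 4 mm above the origin (8 mm above the counter), its rim 16 mm. z up; x and y along its sides.
- square_well: Fixed pale wood insert in the caddy, 95 x 95 x 16 mm high, with a square recess 68 x 68 mm, 12 mm deep, in its middle, lined with thin grey felt: the place of the square canister. Origin: centre of its underside, 4 mm above the counter; the recess floor is 4 mm above the origin (8 mm above the counter), its rim 16 mm. z up; x and y along its sides.
- caddy: White low caddy, fixed to the counter, 112 mm (its x) by 304 mm (its y), walls 24 mm high, with a low dark loop handle at each end reaching to 174 mm from its centre, 20 mm high. The three inserts stand in it in a row along its y, 96 mm apart, in any order. Origin: centre of its underside, at counter height, z up.
Mind the look-alikes: they are no part of the job. What is shaped like the small_canister but orange is not meant. Leave any red look-alike of the big_well alone.

How it is judged:
By the outcome, as a careful person would: the job done as asked, in the order asked, and still so for the second after the job is handed in, with the robot touching nothing.
It also fails if it takes over 88 s, if anything falls off the work surface, if the arm or the gripper's body presses on something with over 40 N, if the wrist force passes 120 N, or if a joint passes its speed limit or range.

ROBOT

A 6-joint arm with a two-finger parallel gripper is mounted at the origin on the work surface. World frame = base frame: x ahead of the robot, y to its left, z up, the work surface at z = 0. Lengths are in m, angles in rad, forces in N, time in s.
With the tool pointing down it reaches from about 0.325 to 0.775 m from the base axis. Payload 9.3 kg.
Tool frame: the origin (TCP) lies between the finger pads; the fingertips stand 19 mm ahead of it and the grasp point (between the pads) is the TCP; z points along the fingers, y is the line along which they close (so a half turn about z gives the same grasp; the last joint's range is limited). The gripper opens to 85 mm and grips with 20 to 120 N. Pads are 22 mm wide; open, the fingers measure 114 mm over their backs; the gripper's body (76 mm by 85 mm) begins 54 mm behind the grasp point. The pads swing forward as they close: fully open they stand 13 mm farther back than shut.
Start: joints at [-0.153, 0.259, 0.021, 1.334, 0, 1.418], TCP at [0.55, -0, 0.215] pointing down, gripper open.
Joint ranges: [-3.04, 3.04], [-0.91, 1.82], [-1.04, 1.36], [-1.92, 1.95], [-1.52, 1.45], [-3.14, 3.14]. Speed limits (rad/s): [2.22, 2.22, 2.79, 3.14, 3.14, 3.14].

INTERFACE

Orientations are given as a unit quaternion [x, y, z, w].
In Python, from station import manip gives the robot as it stands.
- The arm moves only by the tool drive_tool, never from a script. Its argument "commands" is one flat list of numbers, 5 for each row, row after row: the opening, from 0 (shut) to 1 (fully open), then the shift along the world's x, y, z in normalised numbers (1 is 400 mm), then the turn about the world's z in a scale on which 1.0 is 180 degrees. A call has 1 to 8 rows; each row is the pose to reach, as a shift and turn from the pose commanded when the call began; what a row does not reach only later rows make up. A row lasts 1/8 s, in which the tool goes at most 62.5 mm and 10.7 degrees, less where a joint would pass 70% of its speed; a pose out of reach is approached as far as the arm can. A call with a gripper value outside its range is refused whole. The fingers move at their own pace and stop on an object; "grip_force" is the grip in N (left out, the last holds). Time passes only in rows, so rows that repeat a pose let the fingers close. It gives the time, the measured TCP pose, the force, the opening and the grip force at its end, in the units of the state.
- manip.get_obs(): the state, without advancing time (a new reading comes with each control period).
- manip.snapshot(name): name is "scene" or "side" or "wrist"; returns a dict with "img" (400x640x3 uint8, red, green, blue), "fx", "fy", "cx", "cy" (pixels), "view" (4x4, takes a point from world to camera coordinates). Camera axes: x right, y down, z forward; pixel columns grow to the right and rows downward; lengths in m; the calibration is good to about 2 mm. A picture is of the moment at which its call begins. There is no depth.
- manip.finish_job(): hands the job in; it is judged then, once.
Trained networks look in the newest picture that a camera, given by its name, has taken for a name from the list of things; names that differ only in an ending like _2 or _b are one class to them, and where a whole thing is asked for, a point or a joint stands for the part that bears it (a point fixed in the world has none). Each returns a list of dicts, best first, with "p" (0 to 1); they miss things now and then, are a little off and sometimes report something else, mostly with a low value. They report only what shows in the picture. A call takes as long as a camera call. They do not tell look-alikes from the thing itself.
- manip.look_for(thing, camera): "box" ([left, top, width, height] in pixels, round what is visible of it).
- manip.pinpoint(thing, camera): "xy" ([column, row] in pixels: a listed point, or the origin of a listed thing).
The state is a dict: "clock": time; "qpos": joint angles; "qvel": joint speeds; "effort": joint torques, N m; "tool_pos": TCP position; "orientation": TCP orientation; "force": force on the tool from outside, world axes, zero at the start; "torque": the same for the moment, N m; "width": opening from 0.0 (shut) to 1.0 (fully open); "gripper_force": force on a finger pad.
Only numpy, scipy, OpenCV 4.12 (cv2) and the standard library are available. Lean on these libraries where they do the work, as an engineer would, in place of code of your own. Each camera call takes 0.05 s, during which the arm holds its last target. There are 200 camera calls.

## Working session

There is one attempt and no reset: what is moved stays moved. The work goes in short steps, Python scripts to look and compute and a tool call to move; the robot and the scene stay as the last step left them, time stands still between calls to the robot, and variables do not carry over. Pictures are saved under pics/ and viewed, at most 14 in all, crops included, and the job is handed in when it is done.

Besides the shell and the picture viewer there is one more tool, called after "Request:" as a command line: name --argument value ..., lists and objects as JSON in quotes. drive_tool: Moves the arm, as the interface text tells. Its arguments: {"type":"object","properties":{"commands":{"type":"array"},"grip_force":{"type":"number"}},"required":["commands"]}

```bash
mkdir -p pics
cat > h.py <<'E'
from station import manip
import numpy as np, cv2
def snap(cam,name=None):
    s=manip.snapshot(cam)
    if name: cv2.imwrite(f'pics/{name}.png',s['img'][:,:,::-1])
    return s
def ray(s,uv,z):
    V=np.array(s['view']);R,t=V[:3,:3],V[:3,3]
    d=R.T@np.array([(uv[0]-s['cx'])/s['fx'],(uv[1]-s['cy'])/s['fy'],1]);c=-R.T@t
    return c+d*(z-c[2])/d[2]
def proj(s,p):
    V=np.array(s['view']);q=V[:3,:3]@np.array(p)+V[:3,3]
    return s['fx']*q[0]/q[2]+s['cx'],s['fy']*q[1]/q[2]+s['cy']
E
python3 - <<'E'
from h import *
for c in ['scene','side']:
    s=snap(c,c+'0')
    V=np.array(s['view']);print(c,s['fx'],(-V[:3,:3].T@V[:3,3]).round(3))
    for t,z in [('big_canister',0),('small_canister',0),('square_canister',0),('big_open',0),('small_open',0),('square_open',0),('big_well',.004),('small_well',.004),('square_well',.004),('caddy',0)]:
        for r in manip.pinpoint(t,c)[:4]:
            print(t,round(r['p'],2),np.round(r['xy']),ray(s,r['xy'],z)[:2].round(3))
print(manip.get_obs())
E
```

```text
scene 402.5272908640492 [ 1.281 -0.136  0.865]
big_canister 0.83 [457. 226.] [0.598 0.375]
big_canister 0.58 [208. 218.] [ 0.479 -0.324]
big_canister 0.46 [315. 246.] [ 0.616 -0.034]
small_canister 0.97 [193. 246.] [ 0.575 -0.359]
small_canister 0.83 [227. 244.] [ 0.58 -0.27]
square_canister 0.71 [207. 215.] [ 0.464 -0.328]
big_open 0.6 [424. 190.] [0.446 0.329]
small_open 0.69 [283. 197.] [ 0.421 -0.106]
square_open 0.9 [344. 194.] [0.432 0.079]
big_well 0.94 [388. 240.] [0.625 0.164]
big_well 0.77 [394. 155.] [0.272 0.283]
small_well 0.81 [351. 243.] [0.623 0.061]
square_well 0.95 [317. 243.] [ 0.612 -0.029]
caddy 0.77 [350. 245.] [0.626 0.058]
side 390.5603737297645 [ 0.369 -0.819  0.579]
big_canister 0.6 [352. 154.] [0.595 0.393]
big_canister 0.47 [336. 322.] [ 0.453 -0.328]
small_canister 0.97 [395. 295.] [ 0.581 -0.267]
small_canister 0.58 [410. 328.] [ 0.588 -0.351]
square_canister 0.82 [336. 318.] [ 0.455 -0.32 ]
big_open 0.69 [310. 162.] [0.447 0.34 ]
small_open 0.6 [312. 247.] [ 0.423 -0.106]
square_open 0.74 [380. 204.] [0.622 0.071]
square_open 0.64 [312. 204.] [0.434 0.0
[... 234 characters left out ...]
: array([-1.52580778e-01,  2.58592666e-01,  2.14750532e-02,  1.33370624e+00,
        3.30860851e-05,  1.41821839e+00]), 'qvel': array([-6.08583357e-04, -2.61160273e-04, -7.63614040e-05, -4.51057926e-05,
        1.98342434e-03,  2.27271013e-05]), 'effort': array([ 1.83496515e-03, -5.55400693e+01,  3.44736528e+01,  1.56493385e-03,
       -1.09429320e-04, -8.44268288e-05]), 'tool_pos': array([5.49983490e-01, 1.88210364e-05, 2.15272879e-01]), 'orientation': array([ 7.07107787e-01,  7.07105775e-01,  5.20056980e-06, -2.08810835e-05]), 'force': array([ 0.02719181, -0.07337265,  0.11975487]), 'torque': array([-0.03467952, -0.01069131, -0.0449161 ]), 'gripper_force': 0.0, 'width': 0.9989604709979748}
```

View pics/scene0.png

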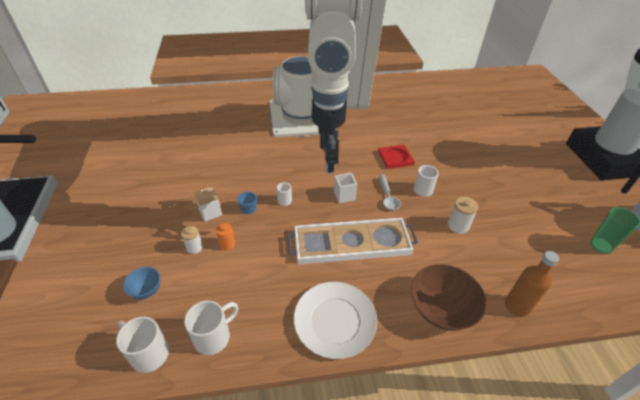

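View pics/side0.png

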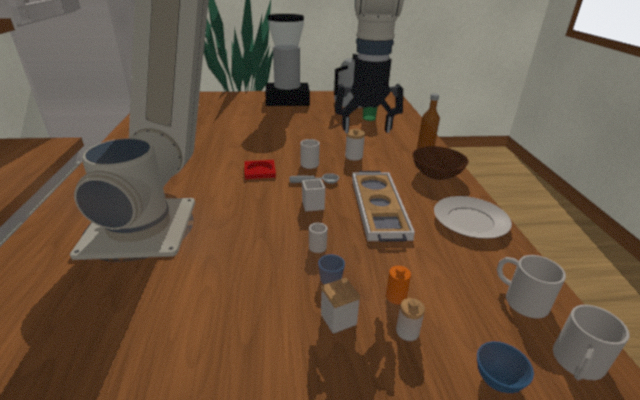

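The lidded canisters are at about (193,242) for small, (208,207) for square and (461,218) for big in the scene view; the orange decoy is at (226,237) and the red well at (397,156). The caddy wells run square, small, big from left to right. I'll move over the left pair for a wrist view.

Units first: shifts go in shares of 400 mm and turns go in shares of 180 degrees. So -340 mm is -0.85, -300 mm is -0.75.

Request:
drive_tool --commands '[1,-0.0125,-0.15,0.025,0,1,-0.0375,-0.3,0.05,0,1,-0.05,-0.45,0.1,0,1,-0.075,-0.6,0.15,0,1,-0.075,-0.75,0.2,0,1,-0.075,-0.85,0.2125,0,1,-0.075,-0.85,0.2125,0,1,-0.075,-0.85,0.2125,0]' --grip_force 50

```text
clock: 2.1
tool_pos: [0.5199, -0.3397, 0.2999]
orientation: [0.707, 0.707, 0.0, -0.0]
force: [0.4, 0.2, 0.1]
width: 0.997
gripper_force: 0.0
```

Run:
```python
from h import *
s=snap('wrist','w0')
V=np.array(s['view']);print((-V[:3,:3].T@V[:3,3]).round(3))
for t in ['small_canister','square_canister']:
    for r in manip.pinpoint(t,'wrist')[:4]: print(t,round(r['p'],2),np.round(r['xy'],1),ray(s,r['xy'],0)[:2].round(4))
    for r in manip.look_for(t,'wrist')[:4]: print(t,round(r['p'],2),np.round(r['box'],1))
o=manip.get_obs();print(o['tool_pos'],o['orientation'],o['clock'])
```

```text
[ 0.521 -0.255  0.459]
small_canister 0.84 [357.6 164.4] [ 0.5755 -0.359 ]
small_canister 0.57 [365.8 100.3] [ 0.5834 -0.2691]
small_canister 0.96 [351.1  84.7  39.6  35.4]
small_canister 0.72 [344.5 148.6  40.   35.9]
square_canister 0.86 [276.7 138. ] [ 0.4584 -0.3206]
square_canister 0.97 [241.  115.5  59.7  56.1]
[ 0.52019655 -0.33887105  0.30063503] [7.06605654e-01 7.07607533e-01 2.96061430e-05 1.68042921e-04] 2.35
```

View pics/w0.png

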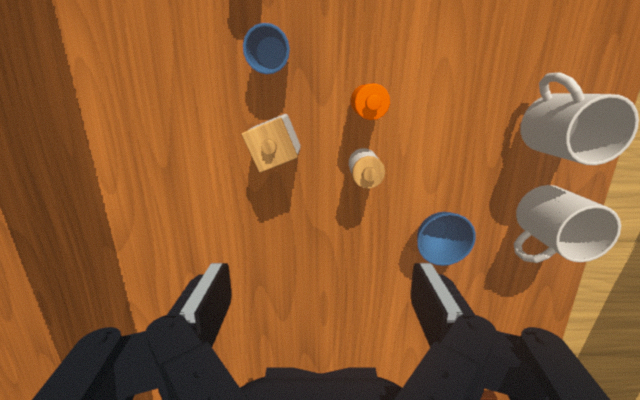

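The wrist view shows the square lid centred near (270,144), yawed; the small lid near (368,170); and the orange decoy at (372,101). Next I segment the lids.

```bash
cat >> h.py <<'E'
def lid(s,c,z,r=45,square=False,dbg=None):
    hsv=cv2.cvtColor(s['img'],cv2.COLOR_RGB2HSV).astype(int)
    x0,y0=int(c[0]),int(c[1])
    m=((hsv[...,0]>8)&(hsv[...,0]<25)&(hsv[...,1]>50)&(hsv[...,1]<145)&(hsv[...,2]>140)).astype('uint8')
    k=np.zeros_like(m);k[max(0,y0-r):y0+r,max(0,x0-r):x0+r]=1;m&=k
    m=cv2.morphologyEx(cv2.morphologyEx(m,cv2.MORPH_OPEN,np.ones((3,3))),cv2.MORPH_CLOSE,np.ones((7,7)))
    n,l,st,ce=cv2.connectedComponentsWithStats(m)
    i=1+np.argmax(st[1:,4]);cn=cv2.findContours((l==i).astype('uint8'),0,1)[0][0][:,0]
    P=np.array([ray(s,p,z)[:2] for p in cv2.convexHull(cn)[:,0].astype(float)])*1000
    print('area',st[i,4],'cent',ce[i].round(1),'rect',np.round(sum([list(np.atleast_1d(a)) for a in cv2.minAreaRect(P.astype('float32'))],[]),1),'circ',np.round(np.hstack(cv2.minEnclosingCircle(P.astype('float32'))),1))
    if dbg:
        o=s['img'][:,:,::-1].copy();cv2.drawContours(o,[cn.reshape(-1,1,2)],-1,(0,0,255),1)
        cv2.imwrite(f'pics/{dbg}.png',cv2.resize(o[max(0,y0-r):y0+r,max(0,x0-r):x0+r],None,fx=4,fy=4,interpolation=0))
E
python3 - <<'E'
from h import *
s=snap('wrist')
h=cv2.cvtColor(s['img'],cv2.COLOR_RGB2HSV)
print(h[144,255],h[165,265],h[172,358],h[200,200],h[190,270],h[150,420], np.array(s['view'])[:3,:3].round(3))
lid(s,(270,144),.076,dbg='l1'); lid(s,(368,170),.066,r=30,dbg='l2')
a=cv2.imread('pics/l1.png');b=cv2.imread('pics/l2.png');b=cv2.copyMakeBorder(b,0,a.shape[0]-b.shape[0],0,0,0)
cv2.imwrite('pics/l3.png',np.hstack([a,b]))
E
```

```text
[ 17 150 225] [ 17 143 221] [ 18 148 226] [ 14 193 174] [ 14 192 106] [ 14 187 198] [[ 1.     0.002  0.001]
 [ 0.002 -0.945  0.327]
 [ 0.001 -0.327 -0.945]]
area 108 cent [262.8 123.8] rect [ 454.2 -292.4   35.9    5.1   24.6] circ [ 454.2 -292.4   18. ]Traceback (most recent call last):
  File "<stdin>", line 5, in <module>
  File "h.py", line 21, in lid
    i=1+np.argmax(st[1:,4]);cn=cv2.findContours((l==i).astype('uint8'),0,1)[0][0][:,0]
        ~~~~~~~~~^^^^^^^^^^
    return _wrapfunc(a, 'argmax', axis=axis, out=out, **kwds)
    return bound(*args, **kwds)
ValueError: attempt to get argmax of an empty sequence
```

```bash
sed -i 's/>50)&(hsv\[...,1\]<145)/>90)\&(hsv[...,1]<170)/' h.py
python3 - <<'E'
from h import *
s=snap('wrist')
lid(s,(270,144),.076,dbg='l1'); lid(s,(368,170),.066,r=30,dbg='l2')
a=cv2.imread('pics/l1.png');b=cv2.imread('pics/l2.png');b=cv2.copyMakeBorder(b,0,a.shape[0]-b.shape[0],0,0,0)
cv2.imwrite('pics/l3.png',np.hstack([a,b]))
E
```

```text
area 1883 cent [269.1 144.7] rect [ 459.5 -317.5   52.8   53.5   21.9] circ [ 460.3 -318.4   35.4]
area 833 cent [367.8 171.9] rect [ 5.819e+02 -3.539e+02  4.090e+01  4.180e+01  1.000e-01] circ [ 581.6 -353.5   21.6]
```

View pics/l3.png

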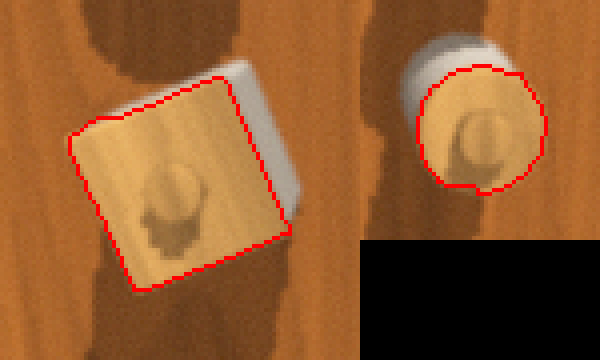

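In the tool's units: -250 mm is -0.625, -215 mm is -0.5375, 22 degrees is 0.1222.

Request:
drive_tool --commands '[1,-0.075,0.025,-0.1,0.0556,1,-0.15,0.055,-0.2,0.1111,1,-0.15,0.055,-0.3,0.1222,1,-0.15,0.055,-0.425,0.1222,1,-0.15,0.055,-0.5375,0.1222,1,-0.15,0.055,-0.625,0.1222,1,-0.15,0.055,-0.625,0.1222,1,-0.15,0.055,-0.625,0.1222]'

```text
clock: 3.45
tool_pos: [0.4607, -0.3184, 0.0518]
orientation: [0.559, 0.829, -0.0, 0.001]
force: [-0.4, 0.2, 1.4]
width: 0.999
gripper_force: 0.0
```

Request:
drive_tool --commands '[0,0,0,0,0,0,0,0,0,0,0,0,0,0,0,0,0,0,0,0,0,0,0,0,0,0,0,0,0,0,0,0,0,0,0,0,0,0,0,0]' --grip_force 50

```text
clock: 4.45
tool_pos: [0.4603, -0.3186, 0.0518]
orientation: [0.559, 0.829, -0.0, 0.001]
force: [-1.6, 0.4, 8.0]
width: 0.584
gripper_force: 50.8
```

In the tool's units: 170 mm is 0.425, 150 mm is 0.375, -22 degrees is -0.1222.

Request:
drive_tool --commands '[0,0,0,0.05,0,0,0,0,0.15,0,0,0,0,0.275,-0.0111,0,0.075,0.05,0.375,-0.0444,0,0.15,0.15,0.425,-0.0889,0,0.225,0.25,0.425,-0.1222,0,0.3,0.325,0.425,-0.1222,0,0.3,0.325,0.425,-0.1222]'

```text
clock: 5.45
tool_pos: [0.5813, -0.1856, 0.22]
orientation: [0.706, 0.708, 0.0, -0.0]
force: [-0.5, -0.9, -3.5]
width: 0.585
gripper_force: 53.8
```

Run:
```python
from h import *
s=snap('wrist','w1')
for t in ['square_well','small_well','big_well']:
    for r in manip.pinpoint(t,'wrist')[:2]: print(t,round(r['p'],2),np.round(r['xy'],1),ray(s,r['xy'],.004)[:2].round(4))
o=manip.get_obs();print(o['tool_pos'],o['orientation'],o['clock'])
```

```text
square_well 0.87 [353.3  16.6] [ 0.6161 -0.0291]
[ 0.57943762 -0.18853815  0.22025739] [ 7.07330600e-01  7.06882855e-01 -1.76888566e-04 -1.41296896e-04] 5.65
```

View pics/w1.png

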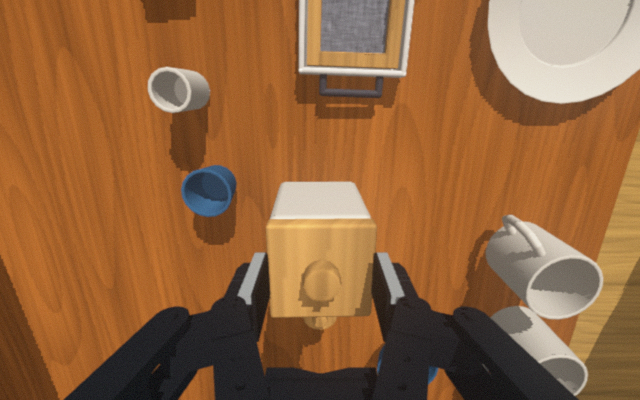

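The square canister is held square in the jaws, and the caddy end is at the top (about −3° yaw). I'll go a bit further and higher for a full view of the well.

In the tool's units: 100 mm is 0.25, 90 mm is 0.225, -3 degrees is -0.0167.

Request:
drive_tool --commands '[0,0.0375,0.075,0.1,0,0,0.075,0.15,0.2,-0.0167,0,0.0925,0.225,0.25,-0.0167,0,0.0925,0.225,0.25,-0.0167,0,0.0925,0.225,0.25,-0.0167]'

```text
clock: 6.28
tool_pos: [0.6165, -0.099, 0.3198]
orientation: [0.726, 0.688, -0.0, -0.0]
force: [0.1, 0.9, -3.5]
width: 0.582
gripper_force: 54.1
```

Run:
```python
from h import *
s=snap('wrist','w2')
for t in ['square_well','small_well','big_well']:
    for r in manip.pinpoint(t,'wrist')[:2]: print(t,round(r['p'],2),np.round(r['xy'],1),ray(s,r['xy'],.004)[:2].round(4))
h=cv2.cvtColor(s['img'],cv2.COLOR_RGB2HSV)
m=((h[...,1]<60)&(h[...,2]>50)&(h[...,2]<165)).astype('uint8')
m=cv2.morphologyEx(m,cv2.MORPH_OPEN,np.ones((5,5)))
for c in cv2.findContours(m,0,2)[0]:
    if cv2.contourArea(c)>1000:
        P=np.array([ray(s,p,.014)[:2] for p in c[:,0].astype(float)],'float32')*1000
        print(cv2.boundingRect(c),cv2.contourArea(c),cv2.minAreaRect(P))
o=manip.get_obs();print(o['tool_pos'],o['clock'])
```

```text
square_well 0.61 [315.5  99.1] [ 0.6142 -0.0272]
small_well 0.88 [315.8  22.1] [0.6202 0.0698]
(461, 269, 49, 35) 1034.5 ((891.12744140625, -341.2344055175781), (56.158203125, 86.83517456054688), 63.29008865356445)
(293, 76, 48, 50) 2243.0 ((615.7273559570312, -29.805438995361328), (66.0713882446289, 65.24604797363281), 88.13072967529297)
(453, 6, 93, 33) 1328.5 ((860.8707885742188, 58.65669631958008), (29.106914520263672, 125.40570831298828), 78.62664794921875)
(294, 0, 44, 48) 1652.0 ((619.6157836914062, 65.87467956542969), (54.16940689086914, 56.06222915649414), 86.98516082763672)
(133, 0, 46, 35) 1177.5 ((415.8984069824219, 87.84957122802734), (49.702537536621094, 40.466712951660156), 6.8507819175720215)
[ 0.61654241 -0.09900329  0.31963648] 6.475
```

View pics/w2.png

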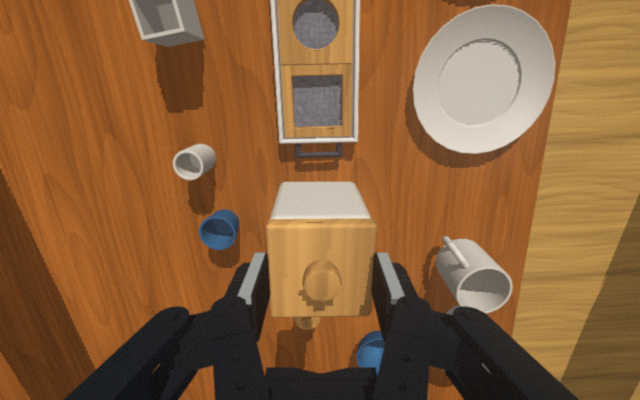

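In the tool's units: -248 mm is -0.62, -240 mm is -0.6.

Request:
drive_tool --commands '[0,-0.0025,0.1,-0.075,0,0,-0.0025,0.17,-0.2,0,0,-0.0025,0.17,-0.3375,0,0,-0.0025,0.17,-0.4625,0,0,-0.0025,0.17,-0.55,0,0,-0.0025,0.17,-0.6,0,0,-0.0025,0.17,-0.62,0,0,-0.0025,0.17,-0.62,0]'

```text
clock: 7.48
tool_pos: [0.6159, -0.0303, 0.0722]
orientation: [0.726, 0.688, -0.0, -0.0]
force: [-0.2, -0.3, -2.6]
width: 0.583
gripper_force: 54.1
```

Run:
```python
from h import *
snap('side','s1');w=snap('wrist','w3')
a=cv2.imread('pics/s1.png')[150:260,320:440];cv2.imwrite('pics/c1.png',np.hstack([cv2.resize(a,(436,400)),cv2.imread('pics/w3.png')[:,180:460]]))
o=manip.get_obs();print(o['tool_pos'],o['force'],o['clock'])
```

```text
[ 0.61652478 -0.03030233  0.07327059] [ 0.03647856  0.76997106 -3.40469322] 7.575
```

View pics/c1.png

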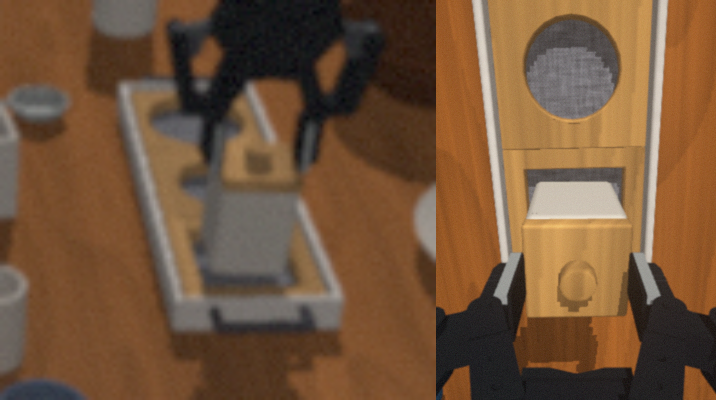

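The canister is centred over the square recess in x and clear of its edges. Lowering.

In the tool's units: -13 mm is -0.0325, -12 mm is -0.03.

Request:
drive_tool --commands '[0,0,0,-0.015,0,0,0,0,-0.025,0,0,0,0,-0.03,0,0,0,0,-0.0325,0,0,0,0,-0.0325,0]'

```text
clock: 8.2
tool_pos: [0.6159, -0.0299, 0.06]
orientation: [0.725, 0.688, 0.0, 0.0]
force: [-4.1, 0.4, 5.4]
width: 0.58
gripper_force: 55.0
```

In the tool's units: 140 mm is 0.35, 110 mm is 0.275.

Request:
drive_tool --commands '[1,0,0,0,0,1,0,0,0,0,1,0,0,0,0,1,0,0,0,0,1,0,0,0.05,0,1,0,0,0.15,0,1,0,0,0.275,0,1,0,0,0.35,0]'

```text
clock: 9.2
tool_pos: [0.6165, -0.0301, 0.2019]
orientation: [0.725, 0.688, 0.001, 0.001]
force: [0.6, 0.3, -0.8]
width: 1.004
gripper_force: 0.0
```

In the tool's units: -324 mm is -0.81, -300 mm is -0.75, 3 degrees is 0.0167.

Request:
drive_tool --commands '[1,0,-0.15,0.025,0,1,-0.025,-0.3,0.05,0,1,-0.0375,-0.45,0.05,0,1,-0.0625,-0.6,0.05,0,1,-0.085,-0.75,0.025,0,1,-0.085,-0.81,0,0.0167,1,-0.085,-0.81,0,0.0167,1,-0.085,-0.81,0,0.0167]'

```text
clock: 10.2
tool_pos: [0.5821, -0.3534, 0.1995]
orientation: [0.707, 0.707, 0.0, -0.0]
force: [0.5, 0.5, 0.0]
width: 1.002
gripper_force: 0.0
```

Run:
```python
from h import *
snap('scene','s2')
s=snap('wrist','w4')
r=manip.look_for('small_canister','wrist');print(r)
s2=cv2.imread('pics/s2.png')[170:290,170:440];cv2.imwrite('pics/c2.png',np.hstack([cv2.resize(s2,(480,213)),cv2.resize(cv2.imread('pics/w4.png'),(320,213))]))
p=proj(s,[.5816,-.3535,.066]);print(p);lid(s,p,.066,r=60)
o=manip.get_obs();print(o['tool_pos'],o['force'],o['clock'])
```

```text
[{'box': [296.0, 64.7, 48.8, 49.5], 'p': 0.91}, {'box': [295.0, 152.6, 44.9, 51.0], 'p': 0.6}]
(np.float64(318.31392098241645), np.float64(183.560323110837))
area 1458 cent [318.8 183.5] rect [ 582.2 -354.4   40.4   41.9    0. ] circ [ 582.9 -354.2   21.9]
[ 0.58248651 -0.35285084  0.20010113] [0.54500295 0.60239987 0.31965625] 10.35
```

View pics/c2.png

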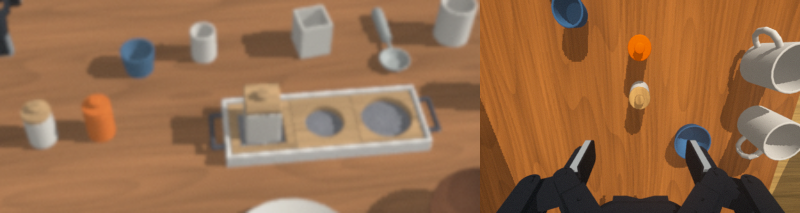

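Square canister sits in its recess; the small lid is centred under the jaws, and the bowl is clear of the fingers.

In the tool's units: -154 mm is -0.385, -145 mm is -0.3625.

Request:
drive_tool --commands '[1,0,0,-0.1,0,1,0,0,-0.2,0,1,0,0,-0.3,0,1,0,0,-0.3625,0,1,0,0,-0.385,0,1,0,0,-0.385,0,1,0,0,-0.385,0]'

```text
clock: 11.22
tool_pos: [0.5827, -0.3542, 0.0468]
orientation: [0.707, 0.707, 0.0, 0.001]
force: [-0.5, -0.7, 0.5]
width: 0.996
gripper_force: 0.0
```

Request:
drive_tool --commands '[0,0,0,0,0,0,0,0,0,0,0,0,0,0,0,0,0,0,0,0,0,0,0,0,0,0,0,0,0,0,0,0,0,0,0,0,0,0,0,0]' --grip_force 45

```text
clock: 12.22
tool_pos: [0.582, -0.3543, 0.0462]
orientation: [0.707, 0.707, -0.0, 0.001]
force: [-1.9, 0.4, 6.2]
width: 0.45
gripper_force: 44.5
```

In the tool's units: 280 mm is 0.7, 220 mm is 0.55, -2 degrees is -0.0111.

Request:
drive_tool --commands '[0,0,0,0.05,0,0,0,0,0.15,0,0,0,0,0.275,0,0,0.025,0.1,0.375,0,0,0.05,0.25,0.3875,0,0,0.075,0.4,0.3875,0,0,0.0875,0.55,0.3875,-0.0056,0,0.095,0.7,0.3875,-0.0111]'

```text
clock: 13.22
tool_pos: [0.6199, -0.0721, 0.2001]
orientation: [0.72, 0.694, -0.0, -0.0]
force: [0.2, 0.2, -2.0]
width: 0.455
gripper_force: 45.5
```

In the tool's units: 140 mm is 0.35, -130 mm is -0.325.

Request:
drive_tool --commands '[0,0,0.15,0,0,0,0,0.3,0,0,0,0,0.35,-0.075,0,0,0,0.35,-0.2,0,0,0,0.35,-0.275,0,0,0,0.35,-0.325,0,0,0,0.35,-0.325,0,0,0,0.35,-0.325,0]'

```text
clock: 14.22
tool_pos: [0.6204, 0.0659, 0.0712]
orientation: [0.719, 0.695, 0.0, 0.0]
force: [-0.2, 0.2, -1.5]
width: 0.446
gripper_force: 45.6
```

Run:
```python
from h import *
snap('side','s1');w=snap('wrist','w5')
a=cv2.imread('pics/s1.png')[150:260,320:440];cv2.imwrite('pics/c3.png',np.hstack([cv2.resize(a,(436,400)),cv2.imread('pics/w5.png')[:,180:460]]))
for z in (.014,):
  h=cv2.cvtColor(w['img'],cv2.COLOR_RGB2HSV)
  m=((h[...,1]<60)&(h[...,2]>50)&(h[...,2]<165)).astype('uint8')
  m=cv2.morphologyEx(m,cv2.MORPH_OPEN,np.ones((5,5)))
  for c in cv2.findContours(m,0,2)[0]:
    if cv2.contourArea(c)>500: 
        P=np.array([ray(w,p,z)[:2] for p in c[:,0].astype(float)],'float32')*1000
        print(cv2.boundingRect(c),cv2.minEnclosingCircle(P))
o=manip.get_obs();print(o['tool_pos'],o['force'],o['clock'])
```

```text
(278, 291, 81, 63) ((618.1895751953125, -33.02691650390625), 43.71900939941406)
(364, 251, 25, 51) ((660.405029296875, 10.106124877929688), 23.775096893310547)
(254, 251, 24, 51) ((579.9344482421875, 12.969411849975586), 23.741952896118164)
(588, 196, 52, 17) ((835.4082641601562, 61.73830032348633), 19.136117935180664)
(0, 192, 39, 68) ((389.428466796875, 62.527923583984375), 30.347393035888672)
(278, 176, 79, 56) ((619.5333251953125, 66.8618392944336), 28.885190963745117)
(20, 159, 102, 105) ((444.131591796875, 70.79662322998047), 47.596702575683594)
(257, 3, 119, 130) ((622.493408203125, 161.38796997070312), 37.881935119628906)
(101, 0, 48, 19) ((510.7154235839844, 204.04327392578125), 14.006416320800781)
[0.6206605  0.0659343  0.07147518] [ 0.34221399 -0.10186879 -0.8946106 ] 14.325
```

View pics/c3.png

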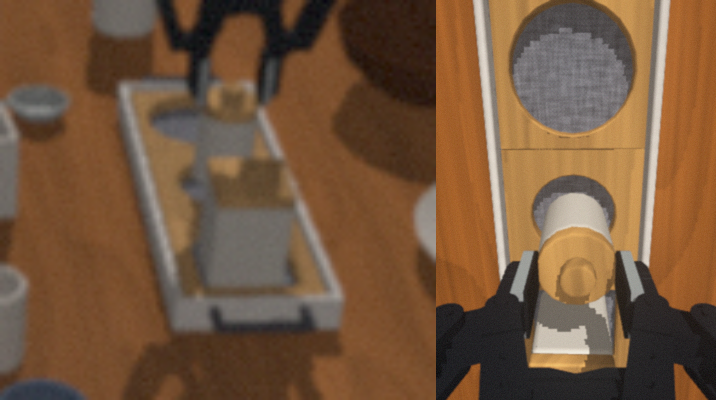

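The small canister is over its recess (circle centre about (619.5, 66.9)) and the big well is at (622.5, 161.4). Lowering.

In the tool's units: -17 mm is -0.0425, -15 mm is -0.0375.

Request:
drive_tool --commands '[0,-0.0025,0.0025,-0.02,0,0,-0.0025,0.0025,-0.0325,0,0,-0.0025,0.0025,-0.0375,0,0,-0.0025,0.0025,-0.0425,0,0,-0.0025,0.0025,-0.0425,0]'

```text
clock: 14.95
tool_pos: [0.619, 0.067, 0.0542]
orientation: [0.719, 0.695, 0.0, 0.0]
force: [-3.9, -0.0, 6.4]
width: 0.45
gripper_force: 46.8
```

In the tool's units: 160 mm is 0.4, 110 mm is 0.275.

Request:
drive_tool --commands '[1,0,0,0,0,1,0,0,0,0,1,0,0,0,0,1,0,0,0,0,1,0,0,0.05,0,1,0,0,0.15,0,1,0,0,0.275,0,1,0,0,0.4,0]'

```text
clock: 15.95
tool_pos: [0.6188, 0.067, 0.2147]
orientation: [0.719, 0.695, -0.0, -0.0]
force: [0.8, -0.3, 0.0]
width: 0.999
gripper_force: 0.0
```

In the tool's units: 240 mm is 0.6, 220 mm is 0.55.

Request:
drive_tool --commands '[1,0,0.125,0.075,0,1,-0.0125,0.275,0.15,0,1,-0.025,0.425,0.15,0,1,-0.055,0.55,0.15,0,1,-0.055,0.6,0.15,0,1,-0.055,0.6,0.15,0,1,-0.055,0.6,0.15,0]'

```text
clock: 16.82
tool_pos: [0.5974, 0.3058, 0.2731]
orientation: [0.72, 0.694, -0.0, 0.0]
force: [0.7, -0.1, -0.2]
width: 1.001
gripper_force: 0.0
```

Run:
```python
from h import *
s=snap('wrist','w6')
for r in manip.look_for('big_canister','wrist'):
    b=r['box'];print(r);lid(s,(b[0]+b[2]/2,b[1]+b[3]/2),.088,r=60)
snap('side','s3')
a=cv2.imread('pics/s3.png')[120:250,300:440];cv2.imwrite('pics/c4.png',np.hstack([cv2.resize(a,(323,300)),cv2.resize(cv2.imread('pics/w6.png'),(480,300))]))
o=manip.get_obs();print(o['tool_pos'],o['force'],o['clock'])
```

```text
[0.59749109 0.3055439  0.2734279 ] [ 0.01663194  0.75082254 -0.25453468] 16.975
```

```bash
python3 -c "
import cv2;a=cv2.imread('pics/c4.png');cv2.imwrite('pics/c4.png',a[:,:800])"
```

```text
(no output)
```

View pics/c4.png

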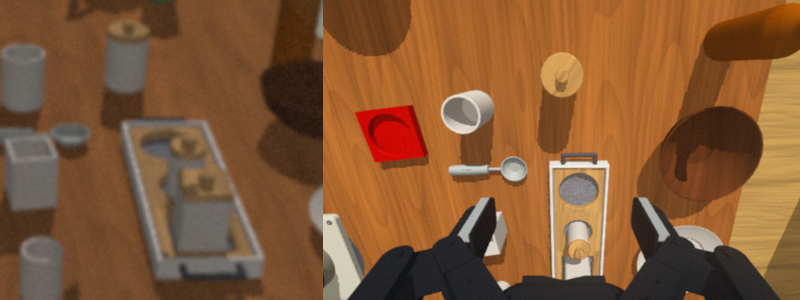

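The small canister is standing in the middle well. The big lid is at about (319,99) in the wrist frame.

Run:
```python
from h import *
s=snap('wrist')
lid(s,(319,99),.088,r=45)
```

```text
area 2622 cent [318.2  98.7] rect [598.9 379.5  58.2  58.1  87.9] circ [599.  379.7  30. ]
```

In the tool's units: -213 mm is -0.5325, -200 mm is -0.5.

Request:
drive_tool --commands '[1,0.0025,0.1,-0.05,0,1,0.005,0.185,-0.125,0,1,0.005,0.185,-0.225,0,1,0.005,0.185,-0.325,0,1,0.005,0.185,-0.425,0,1,0.005,0.185,-0.5,0,1,0.005,0.185,-0.5325,0,1,0.005,0.185,-0.5325,0]'

```text
clock: 18.02
tool_pos: [0.5991, 0.3805, 0.0601]
orientation: [0.72, 0.694, -0.0, -0.0]
force: [0.1, 0.3, 0.2]
width: 1.0
gripper_force: 0.0
```

Request:
drive_tool --commands '[0,0,0,0,0,0,0,0,0,0,0,0,0,0,0,0,0,0,0,0,0,0,0,0,0,0,0,0,0,0,0,0,0,0,0,0,0,0,0,0]' --grip_force 50

```text
clock: 19.02
tool_pos: [0.5995, 0.3815, 0.0624]
orientation: [0.719, 0.695, 0.001, 0.0]
force: [-2.8, -0.4, 5.2]
width: 0.674
gripper_force: 52.1
```

In the tool's units: -219 mm is -0.5475, -215 mm is -0.5375.

Request:
drive_tool --commands '[0,0,0,0.05,0,0,0,0,0.15,0,0,0,0,0.275,0,0,0.0125,-0.1,0.35,0,0,0.0375,-0.25,0.35,0,0,0.0575,-0.4,0.35,0,0,0.06,-0.5375,0.35,0,0,0.06,-0.5475,0.35,0]'

```text
clock: 20.02
tool_pos: [0.6232, 0.1583, 0.2011]
orientation: [0.721, 0.693, 0.0, 0.0]
force: [-0.0, 1.1, -4.0]
width: 0.667
gripper_force: 54.4
```

In the tool's units: -120 mm is -0.3, -110 mm is -0.275.

Request:
drive_tool --commands '[0,0,0,-0.1,0,0,0,0,-0.2,0,0,0,0,-0.275,0,0,0,0,-0.3,0,0,0,0,-0.3,0]'

```text
clock: 20.65
tool_pos: [0.623, 0.1624, 0.0806]
orientation: [0.719, 0.695, -0.0, -0.0]
force: [-1.1, -0.3, -2.8]
width: 0.668
gripper_force: 54.5
```

Run:
```python
from h import *
snap('side','s1');w=snap('wrist','w5')
a=cv2.imread('pics/s1.png')[130:240,320:440];cv2.imwrite('pics/c5.png',np.hstack([cv2.resize(a,(436,400)),cv2.imread('pics/w5.png')[:,180:460]]))
o=manip.get_obs();print(o['tool_pos'],o['force'],o['clock'])
```

```text
[0.62379729 0.16236987 0.08176784] [ 0.01614644 -1.17138136 -2.73146037] 20.75
```

View pics/c5.png

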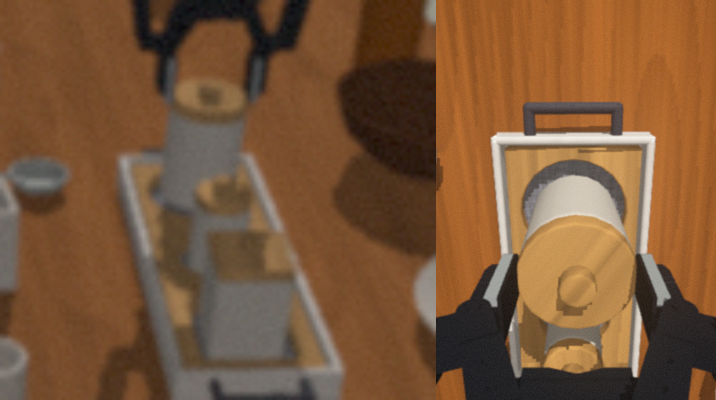

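The big canister is centred over its recess; the other two are seated. Lowering.

In the tool's units: -11 mm is -0.0275, -10 mm is -0.025.

Request:
drive_tool --commands '[0,-0.0025,0,-0.015,0,0,-0.0025,0,-0.0225,0,0,-0.0025,0,-0.025,0,0,-0.0025,0,-0.0275,0,0,-0.0025,0,-0.0275,0]'

```text
clock: 21.38
tool_pos: [0.6219, 0.1621, 0.0705]
orientation: [0.719, 0.695, 0.0, 0.0]
force: [-5.0, -0.1, 7.0]
width: 0.668
gripper_force: 55.7
```

Contact is made. I'll release, retreat and check.

In the tool's units: 160 mm is 0.4, 110 mm is 0.275.

Request:
drive_tool --commands '[1,0,0,0,0,1,0,0,0,0,1,0,0,0,0,1,0,0,0,0,1,0,0,0.05,0,1,0,0,0.15,0,1,0,0,0.275,0,1,0,0,0.4,0]'

```text
clock: 22.38
tool_pos: [0.6218, 0.162, 0.2308]
orientation: [0.719, 0.695, -0.0, -0.0]
force: [0.1, -1.0, 0.3]
width: 0.997
gripper_force: 0.0
```

In the tool's units: -220 mm is -0.55, -160 mm is -0.4.

Request:
drive_tool --commands '[1,-0.075,-0.075,0.075,0,1,-0.15,-0.15,0.15,0,1,-0.2,-0.275,0.2,0,1,-0.2,-0.4,0.2,0,1,-0.2,-0.55,0.2,0,1,-0.2,-0.55,0.2,0]'

```text
clock: 23.12
tool_pos: [0.5419, -0.0617, 0.309]
orientation: [0.721, 0.693, -0.0, 0.0]
force: [0.3, 0.3, 0.1]
width: 1.003
gripper_force: 0.0
```

Run:
```python
from h import *
snap('side','s4');snap('scene','s5')
a=cv2.imread('pics/s4.png')[120:250,280:440];b=cv2.imread('pics/s5.png')[130:290,180:480]
cv2.imwrite('pics/c6.png',np.hstack([cv2.resize(a,(320,260)),cv2.resize(b,(480,260))]))
o=manip.get_obs();print(o['tool_pos'],o['clock'])
```

```text
[ 0.54191437 -0.05861286  0.30921588] 23.225
```

View pics/c6.png

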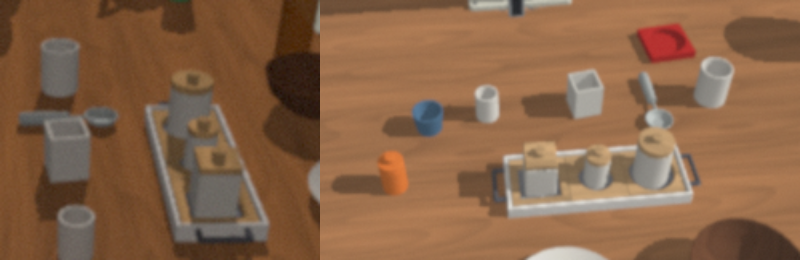

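All three stand upright in their own recesses, and the open look-alikes are untouched.

```bash
python3 -c "
from station import manip;print(manip.finish_job())"
```

```text
the job is handed in; nothing more can be done
None
```

The three lidded canisters (square, small round, big round) stand upright in their matching recesses; I didn't touch the open look-alikes, and handed the job in at about 23 s (no verdict came back).

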